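# Build a drum rest from L blocks on a levelled drying board

### The arm

A 6-joint arm with a two-finger parallel gripper is mounted at the origin on the work surface. World frame = base frame: x ahead of the robot, y to its left, z up, the work surface at z = 0. Lengths are in m, angles in rad, forces in N, time in s.
With the tool pointing down it reaches from about 0.425 to 1.125 m from the base axis. Payload 14.9 kg.
Tool frame: the origin (TCP) lies at the very end of the fingers, on their centre line; the grasp point (between the pads) lies 19 mm behind it; z points along the fingers, y is the line along which they close (so a half turn about z gives the same grasp; the last joint's range is limited). The gripper opens to 91 mm and grips with 3 to 60 N. Pads are 32 mm wide; open, the fingers measure 118 mm over their backs; the gripper's body (76 mm by 178 mm) begins 60 mm behind the grasp point.
Start: joints at [-1.252, 0.379, 1.734, -0, 1.028, -0.033], TCP at [0.241, -0.657, 0.214] pointing down, gripper open.
Joint ranges: [-2.77, 2.77], [-0.74, 2.19], [0, 2.66], [-1.06, 4.2], [0.31, 2.87], [-3.08, 3.08]. Speed limits (rad/s): [1.89, 1.89, 2.39, 3.14, 3.14, 3.14].

### API

Orientations are given as [roll, pitch, yaw] about the fixed x, y, z axes, in that order (R = Rz(yaw) Ry(pitch) Rx(roll)).
In Python, from workcell import telemetry, viewer, hand_in gives the robot as it stands.
- The arm moves only by the tool send_rows, never from a script. Its argument "plan" is one flat list of numbers, 7 for each row, row after row: the shift along the tool's x, y, z in cm, then the turn, a rotation vector about the tool's x, y, z in rad, then the opening in per cent of the stroke, from 0 (shut) to 100 (fully open). A call has exactly 10 rows; each row is the pose to reach, as a shift and turn from the pose commanded when the call began, along the tool's axes at that moment; what a row does not reach only later rows make up. A row lasts 1/8 s, in which the tool goes at most 62.5 mm and 10.7 degrees, less where a joint would pass 70% of its speed; a pose out of reach is approached as far as the arm can. A call with a gripper value outside its range is refused whole. The fingers move at their own pace and stop on an object; "newtons" is the grip in N (left out, the last holds). Time passes only in rows, so rows that repeat a pose let the fingers close, or fill a call up. It gives the time, the measured TCP pose, the force, the opening and the grip force at its end, in the units of the state.
- telemetry.get_obs(): the state, without advancing time (a new reading comes with each control period).
- viewer.grab_frame(name): name is "side" or "top" or "wrist"; returns a dict with "frame" (384x512x3 uint8, red, green, blue), "depth" (384x512 float32, m along the optical axis (not along the pixel's ray), 0 where there is no reading), "fov_y" (degrees; the focal length in pixels is half the picture's height over the tangent of half this angle, whatever the lens; pixels are square), "cx", "cy" (the principal point, pixels), "cam_to_world" (4x4, takes a point from camera to world coordinates). Camera axes: x right, y down, z forward; pixel columns grow to the right and rows downward; lengths in m; the calibration is good to about 2 mm. The wrist camera is an equidistant fisheye: a pixel r from the principal point sees the ray r / f radians off the axis. A picture is of the moment at which its call begins.
- hand_in(): hands the job in; it is judged then, once.
The state is a dict: "clock": time; "q": joint angles; "dq": joint speeds; "joint_efforts": joint torques, N m; "position": TCP position; "tcp_rot": TCP orientation; "ft_force": force on the tool from outside, world axes, zero at the start; "torque": the same for the moment, N m; "opening": finger opening in m; "gripper_force": force on a finger pad.
Only numpy, scipy, OpenCV 4.12 (cv2) and the standard library are available. Lean on these libraries where they do the work, as an engineer would, in place of code of your own. Each camera call takes 0.05 s, during which the arm holds its last target. There are 200 camera calls.

### The job

First push the wooden wedge under the low edge of the hinged drying board until the board is level, and leave it there. Then build the drum's drying rest in the middle of the board from the three L-shaped blocks, lying flat with their cork studs up: red at the bottom, then yellow, then blue, each turned half round from the one below so that arm tips lie on arm tips, every two neighbours together outline one square and the pile stays balanced. Leave the jars, pots, mug and brush where they stand.

Things in the scene. Friction and masses are not known exactly. Their poses are not given: they have to be found in the camera images.
- board (a joint): angle of the hinged plywood drying board in rad: 0 = level, negative = its free edge is low. Starts at -0.07, where it rests on its stop; can go up to 0.10. It drops back by its own weight (0.5 kg) unless something is under its free edge.
- board_mid (a point): centre of the top of the plywood drying board (170 x 170 x 12 mm, white square line of 120 mm on it). Axes follow the board: hinge (on a dark block 24 mm wide, 34 mm high, just beyond) at its +y edge, free low edge at its -y edge, each 85 mm from this point. Level: top 32 mm, underside 20 mm above the table.
- board_edge (a point): middle of the lower rim of the board's free edge, 8 mm above the table at the start, 20 mm when level; the wedge goes under it, towards +y; axes as board_mid. Two 7 mm high rubber feet stand under this edge at x = -72 and 72 mm (20 mm wide); the space between is free.
- wedge_mid (a point): loose pale wooden wedge on the table before the free edge, 110 x 40 mm, 60 g, top sloping evenly from 4 mm high at the thin end to 28 mm. Point: middle of length and width, 8 mm above its underside. y points to the thin end (towards the board, within 0.2 rad of the board's y), z up. The board is level when 37 mm of the wedge still shows; friction then holds it.
- wedge_tail (a point): point on the wedge 15 mm from its thick end, on the middle line, 12 mm above its underside, where it is 25 mm high; a place to pinch it across its 40 mm width, or to push from behind.
- red_mid (a point): red painted L block: two arms in a 96 x 96 mm square outline, arms 40 mm wide, 24 mm thick, 70-140 g. Point: centre of that outline (in the open inner corner, beside the wood), 12 mm above the underside. z up; outer corner at x=y=-48 mm; one arm along x (x -48 to 48, y -48 to -8 mm), the other along y (y -48 to 48, x -48 to -8 mm). Centre of mass near x=y=-11 mm. Lies stud up.
- red_stud (a point): top centre of the cork stud on the corner of the red block: 31 mm from its outline centre along both -x and -y, 34 mm above the block's underside. The stud is 18 mm in diameter and 10 mm high.
- yellow_mid (a point): yellow painted L block: two arms in a 96 x 96 mm square outline, arms 40 mm wide, 24 mm thick, 70-140 g. Point: centre of that outline (in the open inner corner, beside the wood), 12 mm above the underside. z up; outer corner at x=y=-48 mm; one arm along x (x -48 to 48, y -48 to -8 mm), the other along y (y -48 to 48, x -48 to -8 mm). Centre of mass near x=y=-11 mm. Lies stud up.
- yellow_stud (a point): top centre of the cork stud on the corner of the yellow block: 31 mm from its outline centre along both -x and -y, 34 mm above the block's underside. The stud is 18 mm in diameter and 10 mm high.
- blue_mid (a point): blue painted L block: two arms in a 96 x 96 mm square outline, arms 40 mm wide, 24 mm thick, 70-140 g. Point: centre of that outline (in the open inner corner, beside the wood), 12 mm above the underside. z up; outer corner at x=y=-48 mm; one arm along x (x -48 to 48, y -48 to -8 mm), the other along y (y -48 to 48, x -48 to -8 mm). Centre of mass near x=y=-11 mm. Lies stud up.
- blue_stud (a point): top centre of the cork stud on the corner of the blue block: 31 mm from its outline centre along both -x and -y, 34 mm above the block's underside. The stud is 18 mm in diameter and 10 mm high.
- big_jar_mid (a point): black paint jar with grey cap, 60 mm diameter, 95 mm high; bystander; point at its centre, half-way up.
- pot_white_mid (a point): small paint pot, white cap, 28 mm diameter, 36 mm high, near the inner corner of the red block; bystander; point at its centre, half-way up.
- pot_orange_mid (a point): small orange paint pot, 28 mm diameter, 36 mm high, near the inner corner of the blue block; bystander; point at its centre, half-way up.
- ochre_jar_mid (a point): amber jar with yellow cap, 64 mm diameter, 85 mm high; bystander; point at its centre, half-way up.
- water_mug_mid (a point): blue mug, 76 mm diameter plus a handle at +y reaching about 70 mm from the axis, 85 mm high; bystander; point at its centre, half-way up.
- rust_jar_mid (a point): rust-red jar with red cap, 60 mm diameter, 80 mm high; bystander; point at its centre, half-way up.
- green_jar_mid (a point): green glass jar with green cap, 50 mm diameter, 70 mm high; bystander; point at its centre, half-way up.
- brush_grip (a point): loose red paint brush, 180 mm long, lying flat, under 25 mm high; bystander; point on its handle, its x axis runs along the brush to the tip.
Not all that is in view belongs to the job. Of the things shaped like the part that bears blue_mid, the blue one is meant. Leave any pink look-alike of the part that bears wedge_mid alone.

How it is judged:
On the way, in this order (a step that is already met when the one before it is completed fails the run):
1. the wedge holds the board level (value of joint board between -0.018 and 0.018 rad and contact force between wedge and board above 0.3 N and contact force between the fingers and board below 0.5 N), for 0.3 s.
2. red lies in the middle of the board (horizontal distance between red_mid and board_mid below 0.025 m and z of red_mid in the frame of board_mid between 0.006 and 0.018 m and angle between red_mid's own z axis and vertical below 0.08 rad), for 0.2 s.
3. yellow lies on red, turned half round (horizontal distance between yellow_mid and red_mid below 0.012 m and z of yellow_mid in the frame of red_mid between 0.019 and 0.029 m and x of yellow_stud in the frame of red_mid above 0.008 m and y of yellow_stud in the frame of red_mid above 0.008 m and angle between the x axis of yellow_mid and the x axis of red_mid, either way round below 0.2 rad and angle between yellow_mid's own z axis and vertical below 0.08 rad), for 0.2 s.
4. blue lies on yellow, turned half round (horizontal distance between blue_mid and yellow_mid below 0.012 m and z of blue_mid in the frame of yellow_mid between 0.019 and 0.029 m and x of blue_stud in the frame of yellow_mid above 0.008 m and y of blue_stud in the frame of yellow_mid above 0.008 m and angle between the x axis of blue_mid and the x axis of yellow_mid, either way round below 0.2 rad and angle between blue_mid's own z axis and vertical below 0.08 rad), for 0.2 s.
At the end, for the whole second after the job is handed in: Board within 0.018 rad of level; red on it, within 25 mm of its middle; yellow on red, blue on yellow, each directly on the one below, outline centres within 12 mm, half round within 0.2 rad; all studs up, flat within 0.08 rad, at rest (all of step 2 and all of step 3 and all of step 4 and value of joint board between -0.018 and 0.018 rad and linear speed of each of red, yellow, blue below 0.02 m/s); the robot touches nothing.
It fails at once if a bystander (jar, pot, mug or brush) is moved by more than 30 mm or knocked over (distance of any of big_jar_mid, pot_white_mid, pot_orange_mid, ochre_jar_mid, water_mug_mid, rust_jar_mid, green_jar_mid, brush_grip from where it was at the start of the episode above 0.03 m or angle between any of big_jar_mid, pot_white_mid, pot_orange_mid, ochre_jar_mid, water_mug_mid, rust_jar_mid, green_jar_mid's own z axis and vertical above 0.6 rad).
It also fails if it takes over 72 s, if anything falls off the work surface, if the arm or the gripper's body presses on something with over 40 N, if the wrist force passes 120 N, or if a joint passes its speed limit or range.

## Working session

There is one attempt and no reset: what is moved stays moved. The work goes in short steps, Python scripts to look and compute and a tool call to move; the robot and the scene stay as the last step left them, time stands still between calls to the robot, and variables do not carry over. Pictures are saved under pics/ and viewed, at most 10 in all, crops included, and the job is handed in when it is done.

Besides the shell and the picture viewer there is one more tool, called after ">>>" by a JSON object that holds its "api" and its "payload". send_rows: Moves the arm, as the interface text tells. Its arguments: {"type":"object","properties":{"plan":{"type":"array","items":{"type":"number"}},"newtons":{"type":"number"}},"required":["plan"]}

```bash
mkdir -p pics; ls; python3 - <<'E'
from workcell import telemetry, viewer
import cv2,numpy as np
o=telemetry.get_obs();print(o)
for n in("top","side"):
    f=viewer.grab_frame(n);np.savez(f"pics/{n}0.npz",**f)
    print(n,f["fov_y"],f["cx"],f["cy"],f["cam_to_world"].round(4).tolist())
    cv2.imwrite(f"pics/{n}0.png",cv2.resize(f["frame"][:,:,::-1],(800,600),interpolation=cv2.INTER_CUBIC))
E
```

```text
pics
{'clock': 0.0, 'q': array([-1.25231840e+00,  3.79365675e-01,  1.73481407e+00, -1.14808909e-05,
        1.02847262e+00, -3.32972686e-02]), 'dq': array([-0.00044821,  0.00012663,  0.00103004,  0.00027454,  0.00100307,
        0.0001693 ]), 'joint_efforts': array([-3.12238662e-03, -7.63733339e+01, -4.34367228e+01,  6.48973603e-02,
        4.24591452e-02, -7.20567004e-05]), 'position': array([ 0.24106192, -0.65674947,  0.21330175]), 'tcp_rot': array([-3.14053320e+00, -2.54573901e-05,  3.51781118e-01]), 'ft_force': array([-0.00910658, -0.48143408, -0.43538281]), 'torque': array([-0.01312321, -0.00144061, -0.01228311]), 'gripper_force': 0.0, 'opening': 0.09127501602735488}
top 43.398211084649944 252.7583524722796 189.49084326837834 [[-0.0232, -0.9965, 0.0809, 0.4423], [-0.9997, 0.0224, -0.0106, -0.0222], [0.0087, -0.0811, -0.9967, 1.3689], [0.0, 0.0, 0.0, 1.0]]
side 52.458502938894995 259.15761783843067 191.28490005809047 [[-0.9086, -0.205, 0.3639, 0.1428], [-0.4176, 0.4577, -0.7849, 0.8022], [-0.0056, -0.8652, -0.5015, 0.5989], [0.0, 0.0, 0.0, 1.0]]
```

View pics/top0.png

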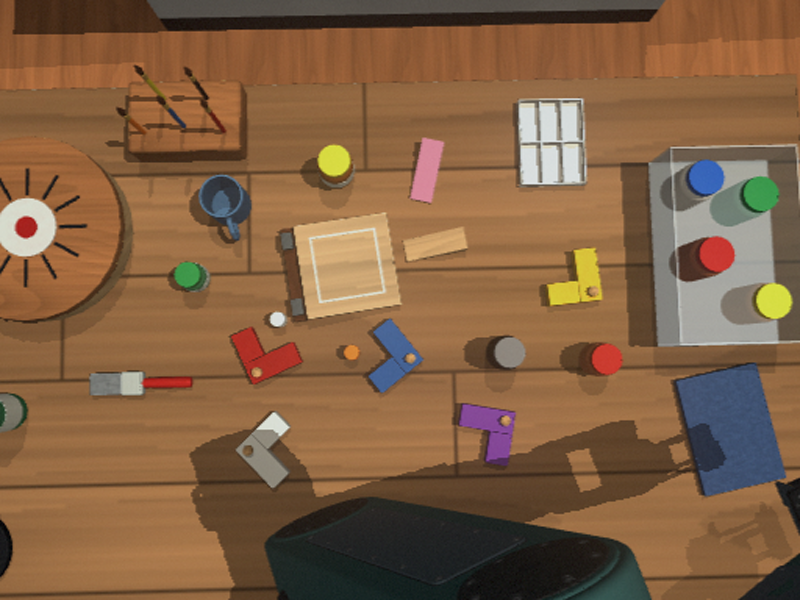

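View pics/side0.png

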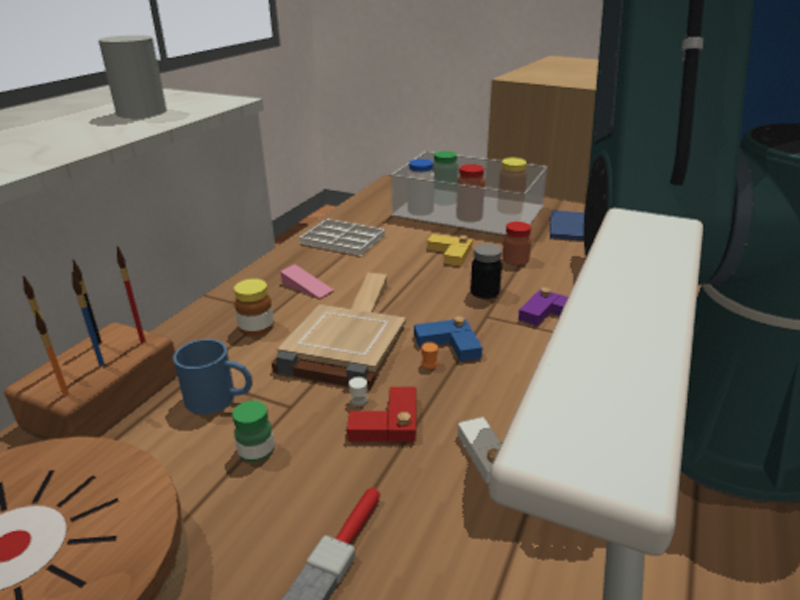

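The top view has world +x up and +y left. The board is at about (345,265) with its hinge on the left, and the wedge is at (435,245). Red is at (265,355), blue at (397,357), yellow at (577,278), and the grey and purple pieces are decoys. Next I'll measure these by colour plus depth.

```bash
cat > h.py <<'E'
import numpy as np,cv2
def cloud(f):
    "world xyz per pixel from depth (pinhole)"
    d=f["depth"];h,w=d.shape;F=h/2/np.tan(np.radians(f["fov_y"])/2)
    u,v=np.meshgrid(np.arange(w),np.arange(h))
    T=f["cam_to_world"]
    P=np.stack([(u-f["cx"])/F*d,(v-f["cy"])/F*d,d],-1)
    return P@T[:3,:3].T+T[:3,3]
def hsv(f): return cv2.cvtColor(np.asarray(f["frame"]),cv2.COLOR_RGB2HSV)
def ell(P,m,zr=(.019,.028)):
    "L block pose: outline centre and yaw, from top-face points; opening direction = away from centroid"
    k=m&(P[...,2]>zr[0])&(P[...,2]<zr[1])
    n,l,s,_=cv2.connectedComponentsWithStats(k.astype(np.uint8))
    k=l==1+np.argmax(s[1:,4])
    p=P[k][:,:2].astype(np.float32)
    r=cv2.minAreaRect(p*1000);c=np.array(r[0])/1000
    b=c-p.mean(0)  # towards +x+y
    a=np.arctan2(b[1],b[0])-np.pi/4
    q=np.radians(r[2]); yaw=q+np.round((a-q)/(np.pi/2))*np.pi/2
    return c,(yaw+np.pi)%(2*np.pi)-np.pi,r[1],k.sum(),np.median(P[k][:,2])
E
python3 - <<'E'
from h import *
f=dict(np.load("pics/top0.npz"));P=cloud(f);H=hsv(f);h,s,v=H[...,0],H[...,1],H[...,2]
u,vv=np.meshgrid(np.arange(512),np.arange(384))
def box(a,b,c,d):return (u>a/1.5625)&(u<b/1.5625)&(vv>c/1.5625)&(vv<d/1.5625)
print("table z",np.median(P[box(480,540,240,330)][:,2]),P[box(480,540,240,330)][:,2].std())
for n,b in dict(red=(225,305,320,390),blue=(365,428,312,398),yellow=(540,605,240,312)).items():
    m=box(*b)&(s>130)&((h>20)|(n!="yellow"))
    c,y,sz,k,z=ell(P,m);print(n,c.round(4),round(y,3),np.round(sz,1),k,z.round(4))
for n,b,z0 in(("board",(293,402,205,322),.010),("wedge",(400,470,225,265),.0055)):
    k=box(*b)&(P[...,2]>z0)&(P[...,2]<.05)
    nn,l,st,_=cv2.connectedComponentsWithStats(k.astype(np.uint8));k=l==1+np.argmax(st[1:,4])
    r=cv2.minAreaRect(P[k][:,:2].astype(np.float32)*1000)
    A=np.c_[P[k][:,:2],np.ones(k.sum())];g=np.linalg.lstsq(A,P[k][:,2],rcond=None)[0]
    print(n,np.round(r[0],1),np.round(r[1],1),round(r[2],2),k.sum(),"grad",g.round(3))
for n,b in dict(bigjar=(485,530,330,375),white=(265,290,308,330),orange=(340,362,343,362),ochre=(312,358,140,190),mug=(195,255,170,245),green=(170,212,258,295),rust=(585,625,340,380),pink=(408,446,136,205)).items():
    k=box(*b)&(P[...,2]>.012);p=P[k];print(n,np.median(p[:,:2],0).round(3),p.min(0).round(3),p.max(0).round(3))
E
```

```text
table z -0.0013000053725196192 0.05838536421535747
red [0.4636 0.1963] -1.158 [95.6 95.8] 632 0.0223
blue [ 0.4126 -0.0188] -0.914 [36.  51.4] 205 0.0227
yellow [ 0.581  -0.3558] 0.101 [94.  96.5] 586 0.023
board [608.5  61.6] [170.6 193.3] 8.07 3887 grad [-0.002  0.051  0.023]
wedge [ 647.5 -111.9] [ 43.8 106.4] 10.73 492 grad [ 0.053 -0.196 -0.041]
bigjar [ 0.447 -0.219] [ 0.418 -0.251  0.016] [ 0.476 -0.022  1.369]
white [0.515 0.174] [ 0.442 -0.022  0.016] [0.529 0.188 1.369]
orange [0.454 0.045] [0.443 0.031 0.025] [0.465 0.056 0.042]
ochre [0.777 0.064] [ 0.442 -0.022  0.012] [0.813 0.097 1.369]
mug [0.723 0.256] [ 0.442 -0.022  0.012] [0.765 0.3   1.369]
green [0.592 0.317] [ 0.442 -0.022  0.012] [0.619 0.348 1.369]
rust [ 0.432 -0.388] [ 0.403 -0.42   0.012] [ 0.461 -0.022  1.369]
pink [ 0.803 -0.103] [ 0.442 -0.129  0.012] [ 0.84  -0.022  1.369]
```

>>> {"api": "send_rows", "payload": {"plan": [56.3,-33.1,0,0,0,-1.406,100,56.3,-33.1,0,0,0,-1.406,100,56.3,-33.1,0,0,0,-1.406,100,56.3,-33.1,0,0,0,-1.406,100,56.3,-33.1,0,0,0,-1.406,100,56.3,-33.1,0,0,0,-1.406,100,56.3,-33.1,0,0,0,-1.406,100,56.3,-33.1,0,0,0,-1.406,100,56.3,-33.1,0,0,0,-1.406,100,56.3,-33.1,0,0,0,-1.406,100], "newtons": 25}}

```text
clock: 1.35
position: [0.6388, -0.1723, 0.2138]
tcp_rot: [-3.141, -0.0, 1.758]
ft_force: [0.1, -1.0, 0.4]
opening: 0.0911
gripper_force: 0.0
```

```bash
cat >> h.py <<'E'
def to(x,y,z,yaw):
    "shift (cm, tool axes) and turn about tool z from the present pose to a tool-down target"
    from workcell import telemetry
    from scipy.spatial.transform import Rotation as Ro
    o=telemetry.get_obs();R=Ro.from_euler("xyz",o["tcp_rot"])
    s=R.inv().apply(np.array([x,y,z])-o["position"])*100
    t=(R.inv()*Ro.from_euler("xyz",[np.pi,0,yaw])).as_rotvec()
    return s.round(2),t.round(3)
E
python3 - <<'E'
from h import *
from workcell import telemetry
o=telemetry.get_obs();print(o["clock"],o["position"],o["tcp_rot"])
print(to(.655,-.152,.004,1.758),to(.655,-.152,.06,1.758))
f=dict(np.load("pics/top0.npz"));P=cloud(f);H=hsv(f);h,s,v=H[...,0],H[...,1],H[...,2]
u,vv=np.meshgrid(np.arange(512),np.arange(384))
def box(a,b,c,d):return (u>a/1.5625)&(u<b/1.5625)&(vv>c/1.5625)&(vv<d/1.5625)
m=box(365,428,315,398)
k=m&(h>95)&(h<130)&(s>60)
print(k.sum(),np.percentile(P[k][:,2],[5,25,50,75,95]))
for zr in((.017,.030),(.017,.040)):
    c,y,sz,n,z=ell(P,m,zr);print("blue",c.round(4),round(y,3),np.round(sz,1),n,z)
E
```

```text
1.35 [ 0.63882304 -0.17225756  0.21380627] [-3.14141403e+00 -2.00200715e-05  1.75795010e+00]
(array([ 1.69,  1.97, 20.98]), array([-0., -0., -0.])) (array([ 1.69,  1.97, 15.38]), array([-0., -0., -0.]))
707 [0.0179075  0.02033197 0.02216121 0.02422285 0.026742  ]
blue [ 0.4468 -0.0161] 0.656 [95.9 95.9] 740 0.02228041233496547
blue [ 0.4468 -0.0161] 0.656 [95.9 95.9] 765 0.02239158770977112
```

>>> {"api": "send_rows", "payload": {"plan": [1.7,2.0,6,0,0,0,100,1.7,2.0,12,0,0,0,100,1.7,2.0,18,0,0,0,100,1.7,2.0,20.9,0,0,0,100,1.7,2.0,20.9,0,0,0,100,1.7,2.0,20.9,0,0,0,30,1.7,2.0,20.9,0,0,0,30,1.7,2.0,20.9,0,0,0,30,1.7,2.0,20.9,0,0,0,30,1.7,2.0,20.9,0,0,0,30], "newtons": 25}}

```text
clock: 2.6
position: [0.6543, -0.1537, 0.005]
tcp_rot: [3.141, 0.0, 1.758]
ft_force: [-0.8, 0.1, -0.4]
opening: 0.0437
gripper_force: 0.1
```

```bash
python3 - <<'E'
from h import *
from workcell import telemetry,viewer
o=telemetry.get_obs();print(o["clock"],o["position"],o["tcp_rot"],o["opening"],o["gripper_force"])
f=viewer.grab_frame("top");cv2.imwrite("pics/t1.png",cv2.resize(f["frame"][110:230,150:330,::-1],None,fx=4,fy=4))
E
```

```text
2.6 [ 0.65434703 -0.15370322  0.00504922] [3.14148309e+00 6.87224867e-05 1.75783863e+00] 0.04374226152740297 0.1052720274310559
```

View pics/t1.png

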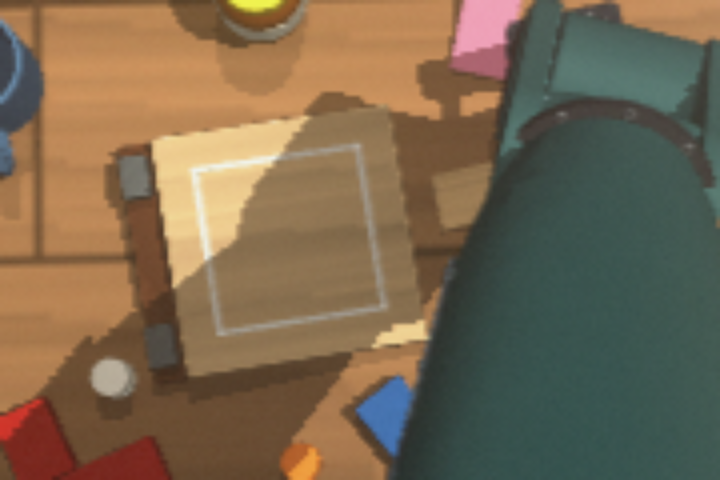

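The crop shows the wedge's thin end at about (437,195), just short of the board edge at (405,210). The push has to cover roughly 98 mm.

>>> {"api": "send_rows", "payload": {"plan": [0,0,0,0,0,0,25,0,0,0,0,0,0,25,1.2,0,0,0,0,0,25,2.4,0,0,0,0,0,25,3.6,0,0,0,0,0,25,4.8,0,0,0,0,0,25,6.0,0,0,0,0,0,25,7.2,0,0,0,0,0,25,8.4,0,0,0,0,0,25,9.4,0,0,0,0,0,25], "newtons": 40}}

```text
clock: 3.9
position: [0.6368, -0.0606, 0.005]
tcp_rot: [3.141, 0.0, 1.758]
ft_force: [0.0, -3.8, 2.2]
opening: 0.0395
gripper_force: 40.0
```

```bash
cat > lvl.py <<'E'
from h import *
from workcell import telemetry,viewer
o=telemetry.get_obs();print(o["clock"],o["position"],o["tcp_rot"],o["opening"],o["gripper_force"],o["ft_force"])
f=viewer.grab_frame("top");P=cloud(f)
mid=np.array([.610,.050]);a=.141;ax=np.array([np.cos(a),np.sin(a)]);ay=np.array([-np.sin(a),np.cos(a)])
d=P[...,:2]-mid;X=d@ax;Y=d@ay;k=(abs(X)<.08)&(abs(Y)<.08)&(P[...,2]>.01)&(P[...,2]<.045)
A=np.c_[X[k],Y[k],np.ones(k.sum())];g=np.linalg.lstsq(A,P[k][:,2],rcond=None)[0];print("slopes x,y,z0",g,k.sum())
E
python3 lvl.py
```

```text
3.9 [ 0.63676732 -0.06061504  0.00498871] [3.14148818e+00 7.01461324e-05 1.75791896e+00] 0.039458210028213855 39.999994933605194 [ 0.0272481  -3.83888311  2.18826183]
slopes x,y,z0 [-0.00222346 -0.00250916  0.03034524] 2051
```

>>> {"api": "send_rows", "payload": {"plan": [0,0,0,0,0,0,66,0,0,0,0,0,0,66,0,0,0,0,0,0,66,0,0,-6,0,0,0,66,0,0,-12,0,0,0,66,0,0,-16,0,0,0,66,6,-3.5,-17,0,0,-0.225,66,12,-7,-17,0,0,-0.225,66,18,-10.5,-17,0,0,-0.225,66,25.4,-14.4,-17,0,0,-0.225,66]}}

```text
clock: 5.2
position: [0.4736, 0.1293, 0.175]
tcp_rot: [3.141, -0.0, 1.982]
ft_force: [1.2, 0.2, -0.1]
opening: 0.0603
gripper_force: 0.0
```

```bash
python3 lvl.py; python3 - <<'E'
from h import *
from workcell import viewer
print(to(.448,.1622,.006,1.983))
f=viewer.grab_frame("wrist");np.savez("pics/w.npz",**f)
cv2.imwrite("pics/w1.png",f["frame"][:,:,::-1])
print(f["fov_y"],f["cx"],f["cy"])
E
```

```text
5.2 [0.47356834 0.12926534 0.17502977] [ 3.14125611e+00 -5.66357911e-05  1.98193249e+00] 0.06027452507738748 0.0 [ 1.24544535  0.16696325 -0.07155204]
slopes x,y,z0 [-8.73329746e-05 -1.12060002e-03  3.02183656e-02] 3201
(array([ 3.54, -0.72, 16.84]), array([-0.002, -0.002,  0.   ]))
65.70646984690485 254.03599708826667 195.03051116979879
```

View pics/w1.png

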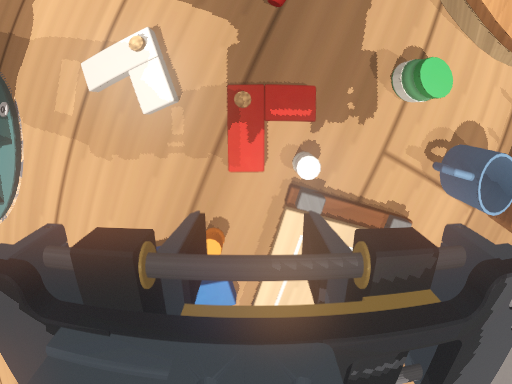

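The wrist view shows red square to the gripper, with the stud at (243,98), the x-arm running down to (246,170) and the white pot clear at (307,165). The board is level (slope about -0.001), so I'll grasp red.

>>> {"api": "send_rows", "payload": {"plan": [3.5,-0.7,2,0,0,0,66,3.5,-0.7,8,0,0,0,66,3.5,-0.7,14,0,0,0,66,3.5,-0.7,16.8,0,0,0,66,3.5,-0.7,16.8,0,0,0,66,3.5,-0.7,16.8,0,0,0,25,3.5,-0.7,16.8,0,0,0,25,3.5,-0.7,16.8,0,0,0,25,3.5,-0.7,16.8,0,0,0,25,3.5,-0.7,14,0,0,0,25], "newtons": 45}}

```text
clock: 6.55
position: [0.4539, 0.1573, 0.0349]
tcp_rot: [-3.14, -0.0, 1.983]
ft_force: [0.2, 0.7, -2.0]
opening: 0.0404
gripper_force: 44.5
```

```bash
python3 - <<'E'
from h import *
from workcell import telemetry
o=telemetry.get_obs();print(o["position"],o["opening"],o["gripper_force"])
print(to(.448,.162,.15,1.983),to(.5858,.0213,.15,1.711),to(.5858,.0213,.039,1.711))
E
```

```text
[0.45390485 0.15734979 0.0349389 ] 0.040367232568424144 44.521225690841675
(array([  0.67,  -0.37, -11.51]), array([-0.002, -0.   , -0.   ])) (array([-17.75,   6.62, -11.52]), array([-0.002,  0.   ,  0.272])) (array([-17.75,   6.64,  -0.42]), array([-0.002,  0.   ,  0.272]))
```

>>> {"api": "send_rows", "payload": {"plan": [0,0,-5,0,0,0,25,-2,1,-8,0,0,0,25,-7,2.5,-8,0,0,0.1,25,-12.5,4.5,-8,0,0,0.272,25,-18.4,6.4,-8,0,0,0.272,25,-18.4,6.4,-8,0,0,0.272,25,-18.4,6.4,-8,0,0,0.272,25,-18.4,6.4,-4,0,0,0.272,25,-18.4,6.4,-1.5,0,0,0.272,25,-18.4,6.4,-1.5,0,0,0.272,25]}}

```text
clock: 7.8
position: [0.5849, 0.0156, 0.0488]
tcp_rot: [-3.138, -0.001, 1.712]
ft_force: [0.7, -0.2, -0.8]
opening: 0.0401
gripper_force: 44.5
```

```bash
python3 - <<'E'
from h import *
from workcell import telemetry,viewer
o=telemetry.get_obs();print(o["position"],o["tcp_rot"],o["opening"],o["gripper_force"],o["ft_force"])
print(to(.5868,.0144,.039,1.711))
f=viewer.grab_frame("side");cv2.imwrite("pics/s2.png",cv2.resize(f["frame"][150:310,140:340,::-1],None,fx=3.5,fy=3.5))
E
```

```text
[0.58493229 0.01560457 0.04876926] [-3.13839872e+00 -5.49269537e-04  1.71210290e+00] 0.040078016993175855 44.51693594455719 [ 0.68980698 -0.23400783 -0.77809005]
(array([-0.15,  0.17,  0.98]), array([-0.003, -0.001,  0.001]))
```

View pics/s2.png

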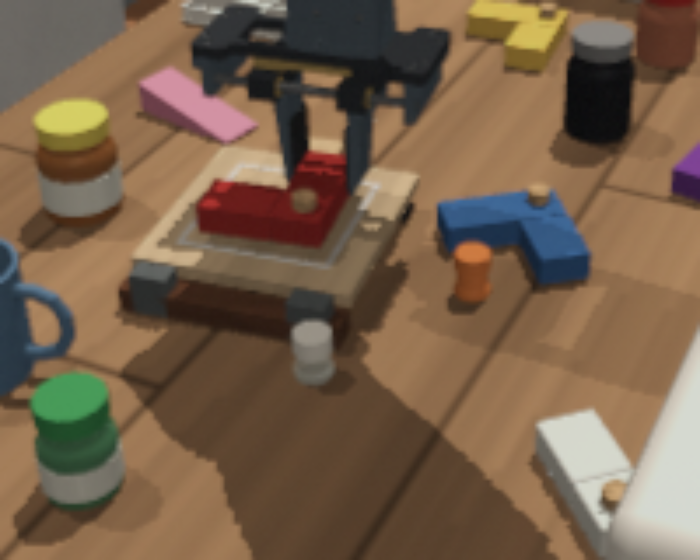

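Red hangs level over the middle of the square (crop centre about (275,205)), so I'll lower and release it.

>>> {"api": "send_rows", "payload": {"plan": [0,0.1,0.6,0,0,0,25,0,0.1,1.0,0,0,0,25,0,0.1,1.0,0,0,0,25,0,0.1,1.0,0,0,0,66,0,0.1,1.0,0,0,0,66,0,0.1,1.0,0,0,0,66,0,0.1,-4,0,0,0,66,0,0.1,-9,0,0,0,66,-5,0.1,-12,0,0,0.15,66,-10,0.1,-12,0,0,0.3,66]}}

```text
clock: 9.1
position: [0.6034, -0.0854, 0.173]
tcp_rot: [3.137, 0.0, 1.407]
ft_force: [-0.4, 0.7, -0.2]
opening: 0.0602
gripper_force: 0.0
```

```bash
python3 - <<'E'
from h import *
print(to(.6107,-.381,.17,.101))
E
```

```text
(array([-29.04,   5.53,   0.33]), array([ 0.004, -0.003,  1.306]))
```

>>> {"api": "send_rows", "payload": {"plan": [-5,1,0.3,0,0,0.18,66,-10,2,0.3,0,0,0.36,66,-15,3,0.3,0,0,0.54,66,-20,4,0.3,0,0,0.72,66,-25,5,0.3,0,0,0.9,66,-29,5.5,0.3,0,0,1.08,66,-29,5.5,0.3,0,0,1.25,66,-29,5.5,0.3,0,0,1.306,66,-29,5.5,0.3,0,0,1.306,66,-29,5.5,0.3,0,0,1.306,66]}}

```text
clock: 10.35
position: [0.6099, -0.3792, 0.1669]
tcp_rot: [-3.141, 0.0, 0.106]
ft_force: [-0.9, -0.2, 0.5]
opening: 0.0605
gripper_force: 0.0
```

```bash
python3 lvl.py; python3 - <<'E'
from h import *
from workcell import telemetry,viewer
print(to(.6107,-.381,.006,.101))
f=viewer.grab_frame("top");np.savez("pics/top2.npz",**f);P=cloud(f);H=hsv(f);h,s,v=H[...,0],H[...,1],H[...,2]
xy=P[...,:2]
def near(x,y):return np.hypot(xy[...,0]-x,xy[...,1]-y)<.085
m=near(.61,.05)&(s>150)&((h<8)|(h>172))
print("red",ell(P,m,(.048,.062)))
E
```

```text
10.35 [ 0.60989819 -0.37919814  0.16687831] [-3.14148625e+00  1.20176941e-04  1.06299309e-01] 0.060453600093495034 0.0 [-0.92616625 -0.15368222  0.4732379 ]
slopes x,y,z0 [-0.00031621  0.00149528  0.03037156] 2442
(array([ 0.05,  0.18, 16.09]), array([ 0.   , -0.   ,  0.005]))
red (array([0.61139832, 0.05288018]), np.float64(-1.3813442400107852), (96.3351821899414, 94.89106750488281), np.int64(742), np.float64(0.054145340288291766))
```

>>> {"api": "send_rows", "payload": {"plan": [0,0.2,5,0,0,0,66,0,0.2,10,0,0,0,66,0,0.2,14,0,0,0,66,0,0.2,16.1,0,0,0,66,0,0.2,16.1,0,0,0,66,0,0.2,16.1,0,0,0,25,0,0.2,16.1,0,0,0,25,0,0.2,16.1,0,0,0,25,0,0.2,16.1,0,0,0,25,0,0.2,11,0,0,0,25], "newtons": 45}}

```text
clock: 11.7
position: [0.6083, -0.38, 0.0548]
tcp_rot: [-3.138, 0.004, 0.105]
ft_force: [-0.1, -0.3, 0.2]
opening: 0.0396
gripper_force: 44.8
```

>>> {"api": "send_rows", "payload": {"plan": [0,0,-5,0,0,0,25,0,0,-9,0,0,0,25,0,0,-9,0,0,0,25,0,0,-9,0,0,0,25,0,0,-9,0,0,-0.15,25,0,0,-9,0,0,-0.3,25,0,0,-9,0,0,-0.45,25,0,0,-9,0,0,-0.6,25,0,0,-9,0,0,-0.6,25,0,0,-9,0,0,-0.6,25]}}

```text
clock: 12.95
position: [0.6098, -0.3811, 0.146]
tcp_rot: [-3.14, 0.0, 0.701]
ft_force: [0.3, 0.1, -1.5]
opening: 0.0398
gripper_force: 44.8
```

```bash
python3 - <<'E'
from h import *
from workcell import telemetry,viewer
o=telemetry.get_obs();print(o["position"],o["tcp_rot"],o["opening"],o["gripper_force"],o["ft_force"])
f=viewer.grab_frame("top");np.savez("pics/top3.npz",**f);P=cloud(f);H=hsv(f);h,s,v=H[...,0],H[...,1],H[...,2]
m=(np.hypot(P[...,0]-o["position"][0],P[...,1]-o["position"][1])<.11)&(s>130)&(h>22)&(h<35)
print(m.sum(),np.percentile(P[m][:,2],[5,50,95]))
g=viewer.grab_frame("wrist")
cv2.imwrite("pics/w3.png",np.hstack([g["frame"][:,:,::-1][:300,100:400],cv2.resize(f["frame"][100:300,300:500,::-1],(300,300))]))
E
```

```text
[ 0.60979531 -0.38108284  0.14601477] [-3.14040646e+00  3.19209070e-04  7.01460930e-01] 0.03980225685037058 44.82431709766388 [ 0.32870478  0.06725262 -1.48073011]Traceback (most recent call last):
  File "<stdin>", line 6, in <module>
    return _quantile_unchecked(
        a, q, axis, out, overwrite_input, method, keepdims, weights)
    return _ureduce(a,
                    func=_quantile_ureduce_func,
    ...<5 lines>...
                    overwrite_input=overwrite_input,
                    method=method)
    r = func(a, **kwargs)
    result = _quantile(arr,
                       quantiles=q,
    ...<2 lines>...
                       out=out,
                       weights=wgt)
    slices_having_nans = np.isnan(arr[-1, ...])
                                  ~~~^^^^^^^^^
IndexError: index -1 is out of bounds for axis 0 with size 0
```

```bash
python3 - <<'E'
from h import *
print(to(.6344,.0828,.14,1.735))
E
```

```text
(array([ 31.83, -33.84,   0.65]), array([-1.000e-03, -0.000e+00, -1.033e+00]))
```

>>> {"api": "send_rows", "payload": {"plan": [3,-3.2,0,0,0,-0.12,25,7,-7.5,0,0,0,-0.27,25,11,-11.7,0,0,0,-0.42,25,15,-16,0,0,0,-0.57,25,19,-20.2,0,0,0,-0.72,25,23,-24.5,0,0,0,-0.87,25,27,-28.7,0,0,0,-1.0,25,30,-32,0.6,0,0,-1.033,25,31.8,-33.8,0.6,0,0,-1.033,25,31.8,-33.8,0.6,0,0,-1.033,25]}}

```text
clock: 14.25
position: [0.6333, 0.0836, 0.1408]
tcp_rot: [-3.142, -0.0, 1.738]
ft_force: [-0.2, -0.1, -0.3]
opening: 0.0396
gripper_force: 44.8
```

```bash
python3 - <<'E'
from h import *
print(to(.6344,.0828,.062,1.735))
E
```

```text
(array([-0.1 ,  0.09,  7.88]), array([-0.   , -0.   ,  0.003]))
```

Lower to just above red and look before letting go.

>>> {"api": "send_rows", "payload": {"plan": [0,0,3,0,0,0,25,0,0,5,0,0,0,25,0,0,6.5,0,0,0,25,0,0,7.2,0,0,0,25,0,0,7.2,0,0,0,25,0,0,7.2,0,0,0,25,0,0,7.2,0,0,0,25,0,0,7.2,0,0,0,25,0,0,7.2,0,0,0,25,0,0,7.2,0,0,0,25]}}

```text
clock: 15.5
position: [0.6334, 0.0822, 0.069]
tcp_rot: [3.142, 0.0, 1.738]
ft_force: [0.0, -0.0, -0.9]
opening: 0.0395
gripper_force: 44.8
```

```bash
python3 - <<'E'
from h import *
from workcell import telemetry,viewer
print(to(.6344,.0828,.062,1.735))
f=viewer.grab_frame("side");g=viewer.grab_frame("top")
a=cv2.resize(f["frame"][170:290,160:310,::-1],(400,320));b=cv2.resize(g["frame"][120:210,180:290,::-1],(391,320))
cv2.imwrite("pics/s4.png",np.hstack([a,b]))
E
```

```text
(array([0.05, 0.11, 0.7 ]), array([0.   , 0.   , 0.003]))
```

View pics/s4.png

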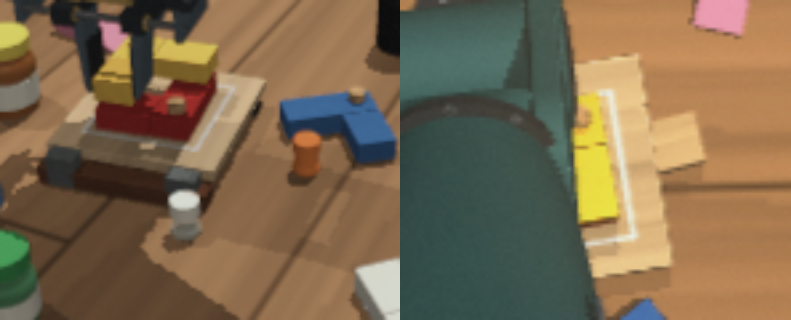

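The left crop shows yellow hovering flat and aligned over red, with red's stud clear at (175,107) and the two together outlining a square. Setting it down.

>>> {"api": "send_rows", "payload": {"plan": [0,0.1,0.4,0,0,0,25,0,0.1,0.75,0,0,0,25,0,0.1,0.75,0,0,0,25,0,0.1,0.75,0,0,0,60,0,0.1,0.75,0,0,0,60,0,0.1,0.75,0,0,0,60,0,0.1,-4,0,0,0,60,0,0.1,-9,0,0,0,60,0,0.1,-11,0,0,-0.15,60,0,0.1,-11,0,0,-0.3,60]}}

```text
clock: 16.85
position: [0.6354, 0.0825, 0.181]
tcp_rot: [3.139, 0.001, 2.043]
ft_force: [-0.1, 0.3, -0.7]
opening: 0.0549
gripper_force: 0.0
```

```bash
python3 - <<'E'
from h import *
print(to(.4837,-.023,.17,3.798))
E
```

```text
(array([ -2.5 , -18.31,   1.05]), array([ 1.000e-03,  3.000e-03, -1.755e+00]))
```

>>> {"api": "send_rows", "payload": {"plan": [-0.3,-3,1,0,0,-0.18,66,-0.6,-6,1,0,0,-0.36,66,-1,-9,1,0,0,-0.54,66,-1.5,-12,1,0,0,-0.72,66,-2,-15,1,0,0,-0.9,66,-2.5,-18.3,1,0,0,-1.08,66,-2.5,-18.3,1,0,0,-1.26,66,-2.5,-18.3,1,0,0,-1.44,66,-2.5,-18.3,1,0,0,-1.62,66,-2.5,-18.3,1,0,0,-1.755,66]}}

```text
clock: 18.1
position: [0.4822, -0.0224, 0.1688]
tcp_rot: [3.142, -0.0, -2.485]
ft_force: [-0.0, -0.1, 0.7]
opening: 0.0601
gripper_force: 0.0
```

```bash
python3 lvl.py; python3 - <<'E'
from h import *
from workcell import viewer
print(to(.4837,-.023,.006,3.798))
f=viewer.grab_frame("top");np.savez("pics/top5.npz",**f);P=cloud(f);H=hsv(f);h,s,v=H[...,0],H[...,1],H[...,2]
m=(np.hypot(P[...,0]-.61,P[...,1]-.05)<.085)&(s>120)&(h>20)&(h<35)
print(ell(P,m,(.070,.088)))
E
```

```text
18.1 [ 0.4821553  -0.02239632  0.16881918] [ 3.14153128e+00 -7.89744427e-05 -2.48527766e+00] 0.06010183124666697 0.0 [-0.03183492 -0.11096478  0.70444505]
slopes x,y,z0 [-0.00102848 -0.00135615  0.03028297] 1524
(array([-0.08, -0.15, 16.28]), array([ 0.   , -0.   ,  0.006]))
(array([0.61424939, 0.04815788]), np.float64(1.74617104392539), (94.76781463623047, 94.58586120605469), np.int64(755), np.float64(0.07831936711063547))
```

>>> {"api": "send_rows", "payload": {"plan": [0,-0.1,5,0,0,0,66,0,-0.1,10,0,0,0,66,0,-0.1,14,0,0,0,66,0,-0.1,16.3,0,0,0,66,0,-0.1,16.3,0,0,0,66,0,-0.1,16.3,0,0,0,25,0,-0.1,16.3,0,0,0,25,0,-0.1,16.3,0,0,0,25,0,-0.1,16.3,0,0,0,25,0,-0.1,16.3,0,0,0,25], "newtons": 45}}

```text
clock: 19.45
position: [0.4836, -0.0232, 0.007]
tcp_rot: [-3.141, 0.001, -2.491]
ft_force: [-1.9, -0.7, 9.3]
opening: 0.0395
gripper_force: 44.9
```

>>> {"api": "send_rows", "payload": {"plan": [0,0,-5,0,0,0,25,0,0,-10,0,0,0,25,0,0,-14,0,0,0.18,25,0,0,-14,0,0,0.36,25,0,0,-14,0,0,0.54,25,0,0,-14,0,0,0.72,25,0,0,-14,0,0,0.9,25,0,0,-14,0,0,1.08,25,0,0,-14,0,0,1.26,25,0,0,-14,0,0,1.26,25]}}

```text
clock: 20.7
position: [0.4829, -0.0232, 0.1464]
tcp_rot: [3.141, 0.001, 2.534]
ft_force: [0.1, -0.5, -1.1]
opening: 0.0395
gripper_force: 44.9
```

```bash
python3 - <<'E'
from h import *
a=.656;ex=np.array([np.cos(a),np.sin(a)]);ey=np.array([-ex[1],ex[0]])
b=1.746-np.pi;fx=np.array([np.cos(b),np.sin(b)]);fy=np.array([-fx[1],fx[0]])
c=np.array([.4468,-.0161]);g=np.array([.483,-.0225])-c;print("grip in blue",g@ex,g@ey)
t=np.array([.6135,.049])+fx*(g@ex)-fy*.028;print(t);print(to(*t,.15,1.746),to(*t,.086,1.746))
E
```

```text
grip in blue 0.02478257636828774 -0.02715186749654592
[0.59024847 0.01971618]
(array([-6.36,  9.65, -0.35]), array([0.001, 0.001, 0.788])) (array([-6.35,  9.65,  6.05]), array([0.001, 0.001, 0.788]))
```

>>> {"api": "send_rows", "payload": {"plan": [-1,2,0,0,0,0.18,25,-2.5,4,0,0,0,0.36,25,-4,6,0,0,0,0.54,25,-5.4,8.2,0,0,0,0.7,25,-6.4,9.6,0,0,0,0.788,25,-6.4,9.6,0,0,0,0.788,25,-6.4,9.6,2.5,0,0,0.788,25,-6.4,9.6,4.2,0,0,0.788,25,-6.4,9.6,5.2,0,0,0.788,25,-6.4,9.6,5.2,0,0,0.788,25]}}

```text
clock: 21.95
position: [0.5897, 0.0189, 0.0934]
tcp_rot: [-3.14, -0.0, 1.746]
ft_force: [-0.2, 0.6, -0.1]
opening: 0.0394
gripper_force: 44.9
```

```bash
python3 - <<'E'
from h import *
from workcell import telemetry,viewer
print(to(.5903,.0197,.086,1.746))
f=viewer.grab_frame("side")
cv2.imwrite("pics/s6.png",cv2.resize(f["frame"][150:290,150:325,::-1],None,fx=4,fy=4))
E
```

```text
(array([0.07, 0.07, 0.74]), array([-0.001, -0.   , -0.   ]))
```

View pics/s6.png

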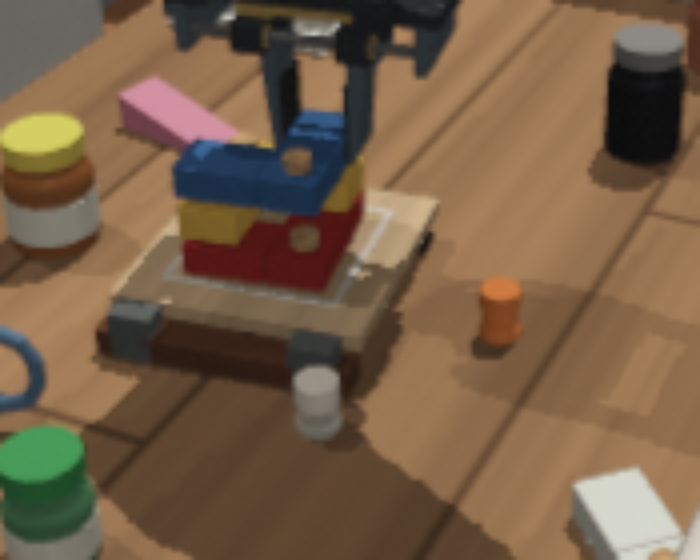

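Blue hovers square over yellow, its left end at column 177 against 182 for yellow and 185 for red, and its stud at (297,160) is above red's. Setting it down and retreating.

>>> {"api": "send_rows", "payload": {"plan": [0.1,0.1,0.4,0,0,0,25,0.1,0.1,0.75,0,0,0,25,0.1,0.1,0.75,0,0,0,25,0.1,0.1,0.75,0,0,0,60,0.1,0.1,0.75,0,0,0,60,0.1,0.1,0.75,0,0,0,60,0.1,0.1,-4,0,0,0,60,0.1,0.1,-9,0,0,0,60,-5,0.1,-11,0,0,0,60,-11,0.1,-11,0,0,0,60]}}

```text
clock: 23.25
position: [0.6115, -0.09, 0.2063]
tcp_rot: [3.138, 0.001, 1.747]
ft_force: [0.1, -0.1, 0.2]
opening: 0.0549
gripper_force: 0.0
```

>>> {"api": "send_rows", "payload": {"plan": [-6,0,0,0,0,0,60,-12,0,0,0,0,0,60,-18,0,0,0,0,0,60,-22,0,0,0,0,0,60,-22,0,0,0,0,0,60,-22,0,0,0,0,0,60,-22,0,0,0,0,0,60,-22,0,0,0,0,0,60,-22,0,0,0,0,0,60,-22,0,0,0,0,0,60]}}

```text
clock: 24.5
position: [0.6484, -0.3056, 0.204]
tcp_rot: [3.142, 0.0, 1.745]
ft_force: [-0.4, -0.2, 0.2]
opening: 0.0549
gripper_force: 0.0
```

```bash
python3 lvl.py; python3 - <<'E'
from h import *
from workcell import viewer
f=viewer.grab_frame("top");P=cloud(f);H=hsv(f);h,s,v=H[...,0],H[...,1],H[...,2]
n=np.hypot(P[...,0]-.61,P[...,1]-.05)<.085
print("blue",ell(P,n&(s>60)&(h>95)&(h<130),(.093,.115)))
k=n&(s>120)&(h>20)&(h<35)&(P[...,2]>.07);print("yellow z",np.median(P[k][:,2]),k.sum())
g=viewer.grab_frame("side")
cv2.imwrite("pics/s7.png",np.hstack([cv2.resize(g["frame"][150:290,150:325,::-1],(400,320)),cv2.resize(f["frame"][120:210,180:290,::-1],(391,320))]))
E
```

```text
24.5 [ 0.64841101 -0.30564495  0.20399904] [3.14150732e+00 6.50350790e-05 1.74506713e+00] 0.054937788544728305 0.0 [-0.37000503 -0.17085032  0.23980051]
slopes x,y,z0 [-0.00179084 -0.00108314  0.03012833] 1870
blue (array([0.61542712, 0.05133477]), np.float64(-1.39552096221782), (94.47016143798828, 93.83635711669922), np.int64(783), np.float64(0.10226071627508304))
yellow z 0.07813290338813927 315
```

View pics/s7.png

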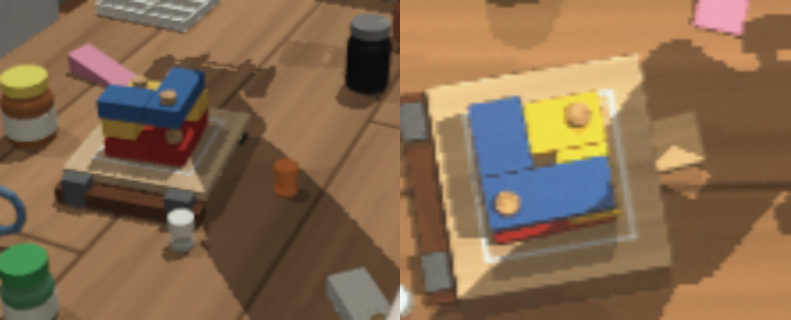

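The pile stands square with all studs up. Blue is at (0.6154, 0.0513), about 3 mm from yellow, and the board is level. Handing in.

```bash
python3 -c "
from workcell import hand_in
print(hand_in())"
```

```text
the job is handed in; nothing more can be done
None
```

The wedge holds the board level, red, yellow and blue are stacked in its middle with studs up, and the job was handed in at about 24.5 s; `hand_in()` returned no verdict.

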